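# Count out two blue hose caps

## Task

Two blue protection caps and one orange one lie on the plate of the counting tray. Sweep the two blue caps along the plate into the trough without lifting them, then tip the yellow lid over so that the trough is fully shut. Leave the orange cap lying where it is on the plate.

Things in the scene. Friction and masses are not known exactly. Their poses are not given: they have to be found in the camera images.
- plate_edge (a point): Fixed grey counting tray, 230 wide, 47 high: middle of the edge where its flat plate drops into the trough, at plate height. x: level, from plate into trough (sweep direction), y: along the edge, z: up. Plate: x -145 to 0, y +-111, rims 6 high at its sides, none at its back. Trough: x 0 to 86, floor 42 below the plate, end wall x 86 to 92, level with the plate. All mm.
- blue_a: Blue plastic cap, a disc lying flat, 38 mm in diameter and 18 mm high, 30 g. Origin at its centre, 9 mm above the plate. It lies loose on the plate in one of three lanes about 65 mm apart across the tray, 50 to 75 mm before the edge.
- blue_b: The other blue cap, just like blue_a, in another lane.
- orange: Orange cap of the same size in the remaining lane, origin at its centre; it is the extra one and stays where it is.
- lid (a joint): Angle of the yellow lid: 0 shut flat, 1.57 upright, 2.0 stop. Flat, 220 mm wide, 4 thick, reaching 84 from its hinge line along y of plate_edge at x 89, z 3 mm. Starts open, upright or leaning back from the plate (1.6 to 1.95). Light friction (under 0.5 N at its edge) holds it near upright; pushed from behind towards the plate to below 1.1 it falls shut softly by itself.
Things that resemble listed ones, but are neither listed nor needed, are in the scene too. Leave any green or pink look-alike of the blue_b alone.

How it is judged:
On the way:
1. both blue caps lie down in the trough while the lid is still open (x of blue_a in the frame of plate_edge between 0 and 0.088 m and z of each of blue_a, blue_b in the frame of plate_edge below -0.01 m and x of blue_b in the frame of plate_edge between 0 and 0.088 m and value of joint lid above 0.5 rad), for 0.2 s.
At the end, for the whole second after the job is handed in: Both blue caps lie at rest down in the trough (centres between the plate's edge and the end wall, within the trough's width, at least 10 mm below the plate), the lid is shut to within 0.08 rad, and the orange cap is still on the plate within 20 mm of where it started (x of blue_a in the frame of plate_edge between 0 and 0.088 m and y of blue_a in the frame of plate_edge between -0.113 and 0.113 m and z of each of blue_a, blue_b in the frame of plate_edge below -0.01 m and x of blue_b in the frame of plate_edge between 0 and 0.088 m and y of blue_b in the frame of plate_edge between -0.113 and 0.113 m and value of joint lid below 0.08 rad and distance of orange from where it was at the start of the episode below 0.02 m and linear speed of each of blue_a, blue_b below 0.03 m/s); the robot touches nothing.
It fails at once if a blue cap is lifted (its centre more than 45 mm above the plate) (z of any of blue_a, blue_b in the frame of plate_edge above 0.045 m).
It fails at once if the orange cap is moved more than 20 mm from its place (distance of orange from where it was at the start of the episode above 0.02 m).
It also fails if it takes over 51 s, if anything falls off the work surface, if the arm or the gripper's body presses on something with over 40 N, if the wrist force passes 120 N, or if a joint passes its speed limit or range.

## Robot

A 7-joint arm with a two-finger parallel gripper is mounted at the origin on the work surface. World frame = base frame: x ahead of the robot, y to its left, z up, the work surface at z = 0. Lengths are in m, angles in rad, forces in N, time in s.
With the tool pointing down it reaches from about 0.4 to 0.875 m from the base axis. Payload 4.4 kg.
Tool frame: the origin (TCP) lies on the mounting face of the last link; the fingertips stand 173 mm ahead of it and the grasp point (between the pads) lies 155 mm ahead of it; z points along the fingers, y is the line along which they close (so a half turn about z gives the same grasp; the last joint's range is limited). The gripper opens to 85 mm and grips with 20 to 120 N. Pads are 22 mm wide; open, the fingers measure 114 mm over their backs; the gripper's body (76 mm by 85 mm) begins 54 mm behind the grasp point. The pads swing forward as they close: fully open they stand 13 mm farther back than shut.
Start: joints at [-1.293, 0.628, 0.038, 1.517, -0.027, 0.996, -0.02], TCP at [0.219, 0.612, 0.405] pointing down, gripper open.
Joint ranges: [-3.06, 3.06], [-0.37, 2.12], [-1.25, 1.32], [0.18, 2.47], [-1.1, 4.24], [0.23, 1.98], [-2.94, 2.94]. Speed limits (rad/s): [2.57, 2.57, 3.14, 3.14, 3.14, 3.14, 3.14].

## Interface

Orientations are given as a unit quaternion [w, x, y, z].
In Python, from bench import env gives the robot as it stands.
- The arm moves only by the shell command python3 -m crank 'ROWS'. ROWS is JSON, a list of rows, each a list of 3 entries, a list of its own where there are three numbers: the opening, from 0 (shut) to 1 (fully open), then the shift along the tool's x, y, z in m, then the turn, a rotation vector about the tool's x, y, z in degrees. In form: [[claw, [x, y, z], [wx, wy, wz]], ...]. A call has exactly 5 rows; each row is the pose to reach, as a shift and turn from the pose commanded when the call began, along the tool's axes at that moment; what a row does not reach only later rows make up. A row lasts 1/12 s, in which the tool goes at most 41.7 mm and 7.16 degrees, less where a joint would pass 70% of its speed; a pose out of reach is approached as far as the arm can. A call with a gripper value outside its range is refused whole. The fingers move at their own pace and stop on an object; the grip force is fixed at half the most. Time passes only in rows, so rows that repeat a pose let the fingers close, or fill a call up. It gives the time, the measured TCP pose, the force, the opening and the grip force at its end, in the units of the state.
- env.get_obs(): the state, without advancing time (a new reading comes with each control period).
- env.capture(name): name is "scene" or "top" or "wrist"; returns the picture (480x640x3 uint8, blue, green, red); there is no depth.
- env.get_calibration(name): a dict with "K" (3x3 intrinsics, pixels), "rvec" (rotation vector, rad) and "tvec" (3), from world to camera coordinates, as OpenCV has them. Camera axes: x right, y down, z forward; pixel columns grow to the right and rows downward; lengths in m; the calibration is good to about 2 mm. A picture is of the moment at which its call begins: read the wrist's pose just before it. get_calibration takes no time and is no camera call; for the wrist camera it gives the pose at the moment of the call.
- env.finish_job(): hands the job in; it is judged then, once.
The state is a dict: "t": time; "qpos": joint angles; "dq": joint speeds; "joint_efforts": joint torques, N m; "tcp_pos": TCP position; "tcp_rot": TCP orientation; "force": force on the tool from outside, world axes, zero at the start; "torque": the same for the moment, N m; "finger_gap": finger opening in m; "gripper_force": force on a finger pad.
Only numpy, scipy, OpenCV 4.12 (cv2) and the standard library are available. Lean on these libraries where they do the work, as an engineer would, in place of code of your own. Each camera call takes 0.05 s, during which the arm holds its last target. There are 200 camera calls.

## Working session

There is one attempt and no reset: what is moved stays moved. The work goes in short steps, Python scripts to look and compute and a shell command to move; the robot and the scene stay as the last step left them, time stands still between calls to the robot, and variables do not carry over. Pictures are saved under pics/ and viewed, at most 10 in all, crops included, and the job is handed in when it is done.

```bash
mkdir -p pics; python3 - <<'E'
from bench import env
import cv2,numpy as np
o=env.get_obs();print(o['t'],o['tcp_pos'],o['tcp_rot'],o['finger_gap'])
for n in("top","scene"):
    im=env.capture(n);cv2.imwrite(f'pics/{n}.png',im)
    c=env.get_calibration(n);print(n,c['K'][0],c['rvec'],c['tvec'])
E
```

```text
0.0 [0.21894036 0.61169872 0.40379388] [-1.65138298e-04  1.71034219e-01  9.85264624e-01 -9.42571487e-04] 0.08546241420673703
top [559.93529333   0.         314.51732282] [ 2.1178169  -2.1494475   0.16486733] [0.08790665 0.5601185  0.67718642]
scene [503.51551055   0.         324.17000944] [ 2.21602257  1.27519572 -0.44675   ] [-0.35727603 -0.30735498  0.97995224]
```

View pics/top.png

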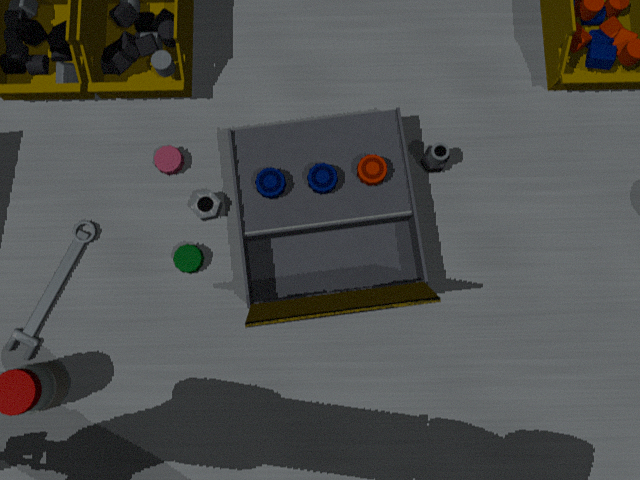

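View pics/scene.png

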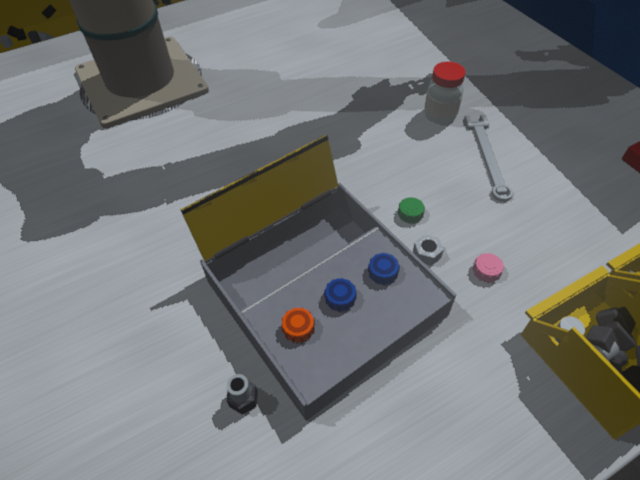

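Top view: the two blue caps are at (271,182) and (322,178), and orange is at (372,169). The plate edge runs from (247,234) to (411,214). The yellow lid stands at the bottom, rows 285–325. Look-alikes are pink (168,160), green (188,258) and blue items in the bin (600,50), all off the plate. The only blue caps on the plate are the two at 271 and 322.

```bash
cat >h.py <<'E'
from bench import env
import cv2,numpy as np
from scipy.spatial.transform import Rotation as R
def ray(n,p,z,c=None):
    c=c or env.get_calibration(n)
    d=cv2.undistortPoints(np.array([[p]],float),np.array(c['K']),None)[0,0]
    M=cv2.Rodrigues(np.array(c['rvec']))[0];o=-M.T@np.array(c['tvec']).ravel();v=M.T@np.r_[d,1]
    return o+v*(z-o[2])/v[2]
E
python3 - <<'E'
from h import *
np.set_printoptions(precision=4,suppress=True)
pts={}
for n in('top','scene'):
    im=cv2.imread(f'pics/{n}.png');hsv=cv2.cvtColor(im,cv2.COLOR_BGR2HSV)
    for nm,lo,hi in(('blue',(105,150,60),(130,255,255)),('orange',(3,180,100),(14,255,255))):
        m=cv2.inRange(hsv,lo,hi);m=cv2.morphologyEx(m,cv2.MORPH_CLOSE,np.ones((9,9)))
        k,_,s,ce=cv2.connectedComponentsWithStats(m)
        for i in range(1,k):
            if s[i,4]>300 : print(n,nm,s[i],ce[i],ray(n,ce[i],.047+.012))
for nm,p in dict(eL=(247,235),eR=(411,214),bL=(233,129),bR=(397,110)).items(): print(nm,ray('top',p,.047 if nm[0]=='e' else .05))
for p in((245,311),(383,230)): print('scene edge',ray('scene',p,.047))
# lid top edge candidates & hinge
im=cv2.imread('pics/top.png');cv2.imwrite('pics/crop.png',cv2.resize(im[90:340,210:460],None,fx=2.3,fy=2.3,interpolation=cv2.INTER_CUBIC))
E
```

```text
top blue [590  30  26  31 614] [601.4805  46.4967] [ 0.8095 -0.3071  0.059 ]
top blue [308 163  29  28 634] [321.8864 176.653 ] [0.6365 0.0689 0.059 ]
top blue [256 168  28  28 629] [269.5994 181.372 ] [0.6314 0.1364 0.059 ]
top orange [584   0  45  11 347] [604.4957   3.6859] [ 0.8714 -0.3171  0.059 ]
top orange [601  17  39  41 841] [622.2782  37.3389] [ 0.8221 -0.3361  0.059 ]
top orange [358 155  29  27 621] [371.8357 168.0628] [0.6469 0.0042 0.059 ]
top orange [   0  371   35   44 1242] [ 14.8366 391.5451] [0.3729 0.4471 0.059 ]
scene blue [369 254  30  24 547] [383.5759 265.1865] [0.6289 0.1396 0.059 ]
scene blue [325 279  31  26 622] [339.9936 291.4003] [0.634  0.0719 0.059 ]
scene orange [282 308  32  29 716] [297.3352 322.2151] [0.6447 0.0068 0.059 ]
eL [0.5638 0.1667 0.047 ]
eR [ 0.588  -0.0458  0.047 ]
bL [0.7061 0.1857 0.05  ]
bR [ 0.7288 -0.0326  0.05  ]
scene edge [ 0.5928 -0.0392  0.047 ]
scene edge [0.574  0.1766 0.047 ]
```

View pics/crop.png

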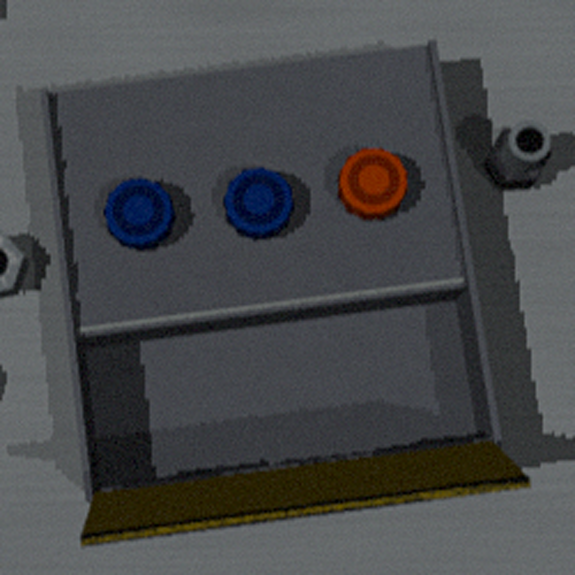

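The crop confirms it: the two blue caps fill the left and middle lanes, and orange is in the right. I'll sweep both at once, with the fingers half open, one behind each cap.

```bash
for i in 1 2 3 4; do python3 -m crank '[[0.61,[-0.03,-0.016,0],[0,0,0]],[0.61,[-0.06,-0.032,0],[0,0,0]],[0.61,[-0.09,-0.048,0],[0,0,0]],[0.61,[-0.12,-0.064,0],[0,0,0]],[0.61,[-0.15,-0.0795,0],[0,0,0]]]'|tail -5; done
python3 -m crank '[[0.61,[0,0,0.02],[0,0,-5.2]],[0.61,[0,0,0.04],[0,0,-10.5]],[0.61,[0,0,0.06],[0,0,-15.7]],[0.61,[0,0,0.08],[0,0,-21]],[0.61,[0,0,0.09],[0,0,-26.2]]]'
python3 - <<'E'
from h import *
o=env.get_obs();print(o['t'],o['tcp_pos'],R.from_quat(o['tcp_rot'],scalar_first=True).as_matrix(),o['finger_gap'],o['qpos'])
E
```

```text
tcp_pos: [0.3342, 0.4851, 0.4043]
tcp_rot: [-0.0, 0.171, 0.985, -0.0]
force: [0.3, 1.1, 0.4]
finger_gap: 0.0523
gripper_force: 0.0
tcp_pos: [0.4487, 0.3596, 0.4044]
tcp_rot: [-0.0, 0.171, 0.985, -0.0]
force: [-0.6, 0.0, -0.4]
finger_gap: 0.0522
gripper_force: 0.0
tcp_pos: [0.5631, 0.2342, 0.4043]
tcp_rot: [-0.0, 0.171, 0.985, -0.0]
force: [-0.6, 0.7, 0.0]
finger_gap: 0.0522
gripper_force: 0.0
tcp_pos: [0.6775, 0.1088, 0.4042]
tcp_rot: [-0.001, 0.171, 0.985, -0.0]
force: [0.4, 0.2, 0.2]
finger_gap: 0.0527
gripper_force: 0.0
t: 2.18
tcp_pos: [0.6757, 0.1101, 0.3113]
tcp_rot: [-0.003, -0.059, 0.998, -0.0]
force: [-0.4, 0.3, -0.5]
finger_gap: 0.0521
gripper_force: 0.0
2.1833 [0.67567644 0.11007362 0.3113166 ] [[-9.93033082e-01 -1.17729970e-01 -4.99528531e-03]
 [-1.17727731e-01  9.93045635e-01 -7.41018612e-04]
 [ 5.04778637e-03 -1.47772390e-04 -9.99987249e-01]] 0.05212613701296631 [-0.15874906  0.7794043  -0.07848216  1.4908789   0.0711656   0.87914214
  1.42845401]
```

```bash
python3 -m crank '[[0.61,[0,0,0.018],[0,0,0]],[0.61,[0,0,0.036],[0,0,0]],[0.61,[0,0,0.054],[0,0,0]],[0.61,[0,0,0.07],[0,0,0]],[0.61,[0,0,0.07],[0,0,0]]]'
python3 - <<'E'
from h import *
a=env.capture('scene')[200:420,200:470];b=env.capture('wrist')
cv2.imwrite('pics/s2.png',np.hstack([cv2.resize(a,None,fx=1.6,fy=1.6),cv2.resize(b,(469,352))])[:,:800])
E
```

```text
t: 2.6
tcp_pos: [0.675, 0.11, 0.2405]
tcp_rot: [-0.004, -0.057, 0.998, -0.0]
force: [-1.0, 0.5, 0.2]
finger_gap: 0.0522
gripper_force: 0.0
```

View pics/s2.png

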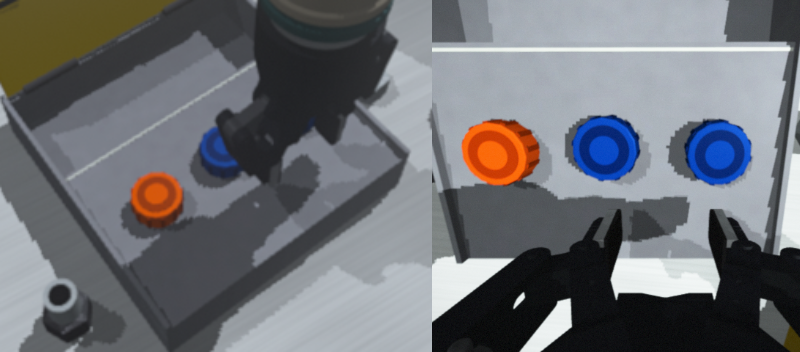

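Wrist view: the fingertips, at columns ~612 and ~720, line up behind the blue caps at 606 and 718. Orange at 500 is clear of them. Next I lower the fingers and sweep along +x.

```bash
python3 -m crank '[[0.64,[0,0,0.005],[0,0,0]],[0.64,[0,0,0.009],[0,0,0]],[0.64,[0,0,0.013],[0,0,0]],[0.64,[0,0,0.017],[0,0,0]],[0.64,[0,0,0.017],[0,0,0]]]'
python3 -m crank '[[0.64,[0.004,0,0],[0,0,0]],[0.64,[0.009,0,0],[0,0,0]],[0.64,[0.014,0,0],[0,0,0]],[0.64,[0.019,0,0],[0,0,0]],[0.64,[0.024,0,0],[0,0,0]]]'
python3 -m crank '[[0.64,[0.005,0,0],[0,0,0]],[0.64,[0.01,0,0],[0,0,0]],[0.64,[0.015,0,0],[0,0,0]],[0.64,[0.02,0,0],[0,0,0]],[0.64,[0.025,0,0],[0,0,0]]]'
python3 - <<'E'
from h import *
cv2.imwrite('pics/w3.png',env.capture('wrist'))
E
```

```text
t: 3.12
tcp_pos: [0.6764, 0.1103, 0.227]
tcp_rot: [-0.001, -0.057, 0.998, -0.0]
force: [-0.3, 0.5, 0.2]
finger_gap: 0.0544
gripper_force: 0.0
t: 3.53
tcp_pos: [0.6523, 0.1076, 0.228]
tcp_rot: [0.0, -0.057, 0.998, 0.0]
force: [0.1, -0.1, 0.0]
finger_gap: 0.055
gripper_force: 0.2
t: 3.95
tcp_pos: [0.6277, 0.1048, 0.2278]
tcp_rot: [0.0, -0.057, 0.998, 0.0]
force: [1.6, 0.6, 0.6]
finger_gap: 0.0549
gripper_force: 0.3
```

View pics/w3.png

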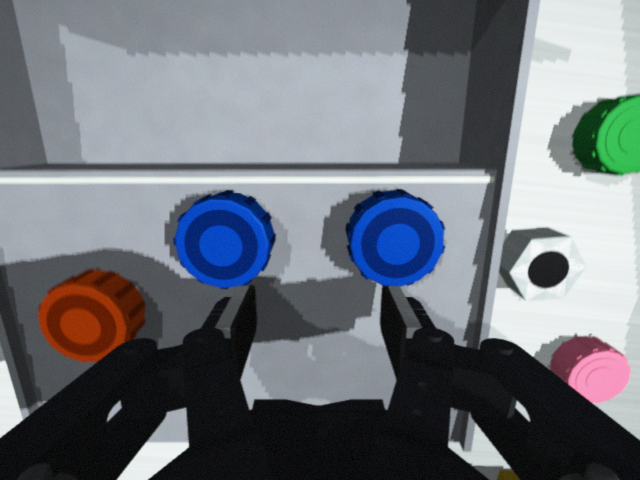

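Both caps are being pushed, with contact slightly inside their centres (tips at columns ~240 and ~393, caps at 224 and 397). I'll back off a little, widen, and continue.

```bash
python3 -m crank '[[0.64,[-0.005,0,0],[0,0,0]],[0.74,[-0.005,0,0],[0,0,0]],[0.74,[-0.005,-0.001,0],[0,0,0]],[0.74,[-0.005,-0.001,0],[0,0,0]],[0.74,[0,-0.001,0],[0,0,0]]]'|grep -E 'pos|force|gap'
python3 -m crank '[[0.74,[0.005,0,0],[0,0,0]],[0.74,[0.01,0,0],[0,0,0]],[0.74,[0.015,0,0],[0,0,0]],[0.74,[0.02,0,0],[0,0,0]],[0.74,[0.025,0,0],[0,0,0]]]'|grep -E 'pos|force|gap'
python3 -m crank '[[0.74,[0.006,0,0],[0,0,0]],[0.74,[0.012,0,0],[0,0,0]],[0.74,[0.018,0,0],[0,0,0]],[0.74,[0.024,0,0],[0,0,0]],[0.74,[0.030,0,0],[0,0,0]]]'|grep -E 'pos|force|gap'
python3 - <<'E'
from h import *
cv2.imwrite('pics/w4.png',env.capture('wrist'))
E
```

```text
tcp_pos: [0.6288, 0.1037, 0.2276]
force: [-0.4, -0.3, 0.1]
finger_gap: 0.063
gripper_force: 0.0
tcp_pos: [0.6029, 0.101, 0.2279]
force: [0.8, 0.4, 1.1]
finger_gap: 0.0636
gripper_force: 0.5
tcp_pos: [0.5728, 0.0975, 0.2276]
force: [-0.0, 0.7, 0.2]
finger_gap: 0.063
gripper_force: 0.0
```

View pics/w4.png

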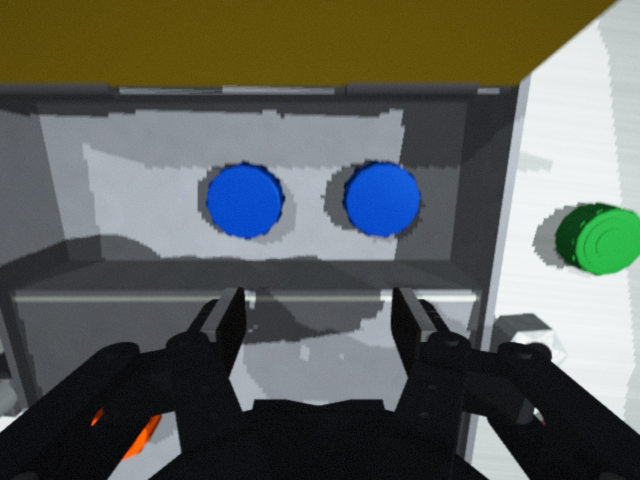

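Both blue caps lie flat in the trough, at (245,200) and (382,200), and the lid is still open. Next I work out the lid angle and the approach from behind it.

```bash
python3 - <<'E'
from h import *
np.set_printoptions(precision=4,suppress=True)
O=np.array([.5759,.0605]);X=np.array([-.9936,-.1131]);Y=np.array([.1131,-.9936])
pe=lambda p:np.array([(p[:2]-O)@X,(p[:2]-O)@Y])
for a in(1.6,1.7,1.8,1.9,1.95):
    z=.05+.084*np.sin(a); print(a,.089-.084*np.cos(a),[pe(ray('top',p,z)) for p in((247,324),(438,299))],[pe(ray('scene',p,z)) for p in((184,210),(331,140))])
o=env.get_obs();print(o['t'],o['tcp_pos'],pe(o['tcp_pos']),R.from_quat(o['tcp_rot'],scalar_first=True).as_matrix()[:2,:2])
E
```

```text
1.6 0.09145275987330825 [array([ 0.1148, -0.1082]), array([0.1145, 0.1051])] [array([0.1078, 0.1037]), array([ 0.0992, -0.11  ])]
1.7 0.09982293752082406 [array([ 0.1148, -0.1082]), array([0.1145, 0.1053])] [array([0.1084, 0.1035]), array([ 0.0998, -0.1104])]
1.8 0.10808497595421931 [array([ 0.1147, -0.1084]), array([0.1145, 0.1056])] [array([0.1097, 0.1032]), array([ 0.1011, -0.1114])]
1.9 0.11615632361653427 [array([ 0.1147, -0.1087]), array([0.1144, 0.1061])] [array([0.1118, 0.1028]), array([ 0.1032, -0.1129])]
1.95 0.12009518983350809 [array([ 0.1147, -0.1089]), array([0.1144, 0.1064])] [array([0.1132, 0.1025]), array([ 0.1045, -0.1139])]
5.3 [0.5716 0.0974 0.2275] [ 0.0001 -0.0371] [[-0.9935 -0.1134]
 [-0.1134  0.9935]]
```

```bash
python3 -m crank '[[0.74,[-0.005,0,-0.025],[0,0,0]],[0.5,[-0.01,0,-0.055],[0,0,0]],[0,[-0.01,-0.01,-0.085],[0,0,0]],[0,[-0.01,-0.02,-0.115],[0,0,0]],[0,[-0.01,-0.037,-0.135],[0,0,0]]]'|grep -E 'pos|force|gap'
python3 -m crank '[[0,[0.03,0,0],[0,0,0]],[0,[0.065,0,0],[0,0,0]],[0,[0.1,0,0],[0,0,0]],[0,[0.135,0,0],[0,0,0]],[0,[0.16,0,0],[0,0,0]]]'|grep -E 'pos|force|gap'
python3 -m crank '[[0,[0,0,0],[0,0,0]],[0,[0,0,0.02],[0,0,0]],[0,[0,0,0.045],[0,0,0]],[0,[0,0,0.07],[0,0,0]],[0,[0,0,0.085],[0,0,0]]]'
python3 - <<'E'
from h import *
cv2.imwrite('pics/s5.png',env.capture('scene'))
E
```

```text
tcp_pos: [0.588, 0.0634, 0.3656]
force: [0.6, -0.2, 0.9]
finger_gap: 0.0152
gripper_force: 0.0
tcp_pos: [0.4253, 0.0433, 0.3626]
force: [0.2, 1.0, -0.5]
finger_gap: -0.0002
gripper_force: 0.0
t: 6.55
tcp_pos: [0.4287, 0.0438, 0.2761]
tcp_rot: [-0.0, -0.057, 0.998, 0.0]
force: [-0.4, -0.1, 0.6]
finger_gap: -0.0
gripper_force: 0.0
```

View pics/s5.png

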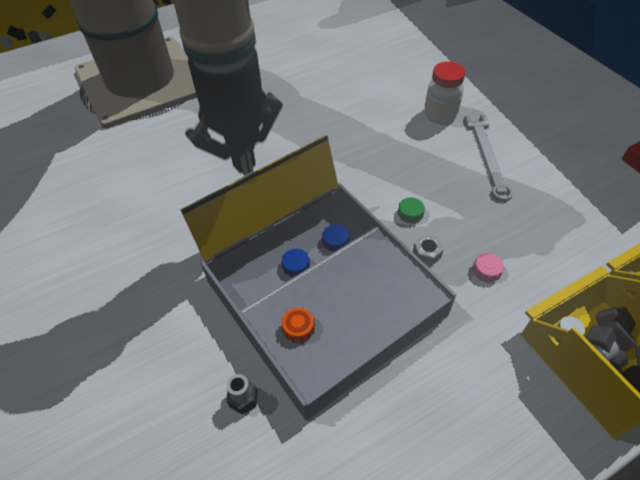

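The finger is behind the lid at (248,165), and both blue caps are in the trough at (295,261) and (335,236). Now I push the lid over.

```bash
for i in 1 2 3; do python3 -m crank '[[0,[-0.006,0,0],[0,0,0]],[0,[-0.012,0,0],[0,0,0]],[0,[-0.018,0,0],[0,0,0]],[0,[-0.024,0,0],[0,0,0]],[0,[-0.030,0,0],[0,0,0]]]'|grep -E 'pos|force|gap'; done
python3 -m crank '[[0,[0,0,0],[0,0,0]],[0,[0,0,-0.01],[0,0,0]],[0,[0,0,-0.03],[0,0,0]],[0,[0,0,-0.06],[0,0,0]],[0,[0,0,-0.09],[0,0,0]]]'
for i in 1 2 3; do python3 -m crank '[[0,[0.03,0,0],[0,0,0]],[0,[0.05,0,0],[0,0,0]],[0,[0.05,0,0],[0,0,0]],[0,[0.05,0,0],[0,0,0]],[0,[0.05,0,0],[0,0,0]]]'|grep -E 't:|pos'; done
python3 - <<'E'
from h import *
cv2.imwrite('pics/s6.png',env.capture('scene'))
E
```

```text
tcp_pos: [0.4596, 0.0473, 0.2786]
force: [-0.2, -0.5, 0.3]
finger_gap: -0.0
gripper_force: 0.3
tcp_pos: [0.4888, 0.0507, 0.2776]
force: [-0.2, 0.0, -0.5]
finger_gap: -0.0002
gripper_force: 0.2
tcp_pos: [0.5188, 0.0541, 0.2777]
force: [-0.6, 0.6, -0.5]
finger_gap: 0.0001
gripper_force: 0.0
t: 8.27
tcp_pos: [0.5173, 0.0539, 0.3687]
tcp_rot: [-0.001, -0.057, 0.998, -0.0]
force: [0.5, 0.6, -0.7]
finger_gap: -0.0
gripper_force: 0.0
t: 8.68
tcp_pos: [0.4689, 0.0484, 0.3683]
tcp_rot: [0.001, -0.057, 0.998, 0.0]
t: 9.1
tcp_pos: [0.4201, 0.0429, 0.3679]
tcp_rot: [0.001, -0.057, 0.998, 0.0]
t: 9.52
tcp_pos: [0.3708, 0.0374, 0.368]
tcp_rot: [0.001, -0.057, 0.998, 0.0]
```

View pics/s6.png

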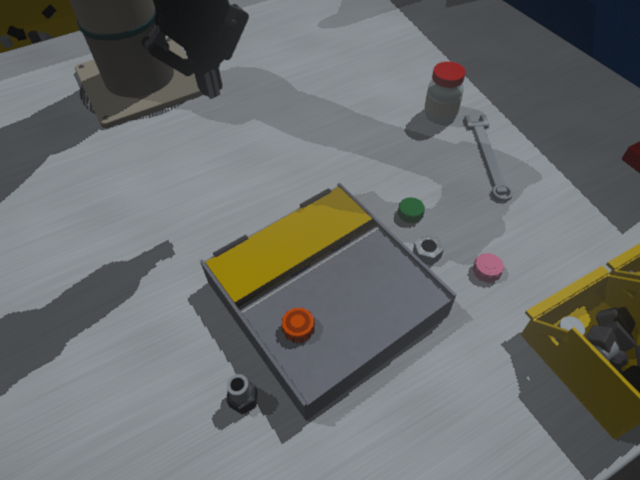

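The lid looks flat, orange is unmoved and the robot is clear. I'll check numerically that the lid is fully shut and has stopped moving.

```bash
python3 -m crank '[[0,[0,0,0],[0,0,0]],[0,[0,0,0],[0,0,0]],[0,[0,0,0],[0,0,0]],[0,[0,0,0],[0,0,0]],[0,[0,0,0],[0,0,0]]]'|grep t:
python3 - <<'E'
from h import *
np.set_printoptions(precision=4,suppress=True)
O=np.array([.5759,.0605]);X=np.array([-.9936,-.1131]);Y=np.array([.1131,-.9936])
pe=lambda p:np.array([(p[:2]-O)@X,(p[:2]-O)@Y])
a=cv2.imread('pics/s6.png');b=env.capture('scene');t=env.capture('top')
f=lambda im:cv2.inRange(cv2.cvtColor(im,cv2.COLOR_BGR2HSV)[180:320,190:390],(18,120,50),(35,255,255))
print('changed',np.count_nonzero(f(a)!=f(b)))
for n,im,(r0,r1,c0,c1) in(('scene',b,(180,320,190,390)),('top',t,(200,340,220,460))):
    m=cv2.inRange(cv2.cvtColor(im,cv2.COLOR_BGR2HSV)[r0:r1,c0:c1],(18,120,40),(35,255,255))
    c=max(cv2.findContours(m,0,2)[0],key=cv2.contourArea)
    for p in cv2.boxPoints(cv2.minAreaRect(c))+[c0,r0]: print(n,p,pe(ray(n,p,.052)))
cv2.imwrite('pics/f.png',np.hstack([cv2.resize(b[170:330,190:390],(400,320)),cv2.resize(t[100:340,210:450],(400,320))]))
E
```

```text
t: 9.98
tcp_rot: [0.0, -0.057, 0.998, 0.0]
changed 12
scene [204.9706 261.6177] [0.0859 0.1061]
scene [346.2941 176.8235] [ 0.0947 -0.1342]
scene [372.147  219.9118] [ 0.0085 -0.1123]
scene [230.8235 304.7059] [0.0097 0.1113]
top [242.5301 243.3757] [ 0.011  -0.1132]
top [415.7308 220.9238] [0.0106 0.1106]
top [423.5052 280.8975] [0.0879 0.1083]
top [250.3045 303.3494] [ 0.088  -0.1116]
```

View pics/f.png

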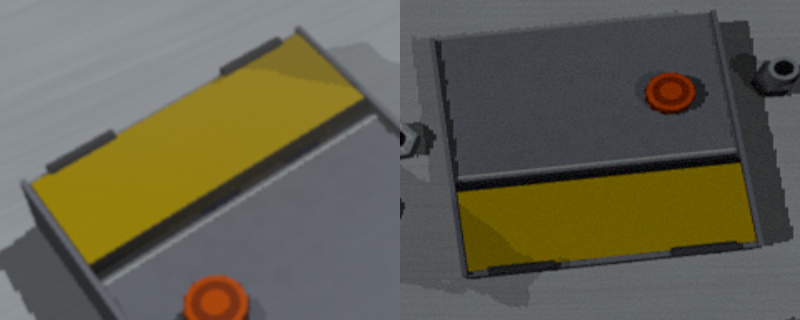

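The lid edge measures about 5 mm short of where I expected it, which may be measurement bias or a slightly open lid. I'll check by touch, lowering the closed fingertips gently onto the lid. If it's shut, contact should come at tip z ≈ 0.052, i.e. TCP z ≈ 0.225.

```bash
python3 -m crank '[[0,[-0.035,0,0],[0,0,0]],[0,[-0.07,0,0],[0,0,0]],[0,[-0.105,0,0],[0,0,0]],[0,[-0.14,0,0],[0,0,0]],[0,[-0.171,0,0],[0,0,0]]]'|grep -E 'pos|force'
python3 -m crank '[[0,[0,0,0.03],[0,0,0]],[0,[0,0,0.06],[0,0,0]],[0,[0,0,0.09],[0,0,0]],[0,[0,0,0.12],[0,0,0]],[0,[0,0,0.125],[0,0,0]]]'|grep -E 'pos|force'
for i in 1 2 3 4 5 ; do python3 -m crank '[[0,[0,0,0.001],[0,0,0]],[0,[0,0,0.002],[0,0,0]],[0,[0,0,0.003],[0,0,0]],[0,[0,0,0.003],[0,0,0]],[0,[0,0,0.003],[0,0,0]]]'|grep -E 'pos|^force'; done
```

```text
tcp_pos: [0.541, 0.0566, 0.3677]
force: [0.3, 1.4, 0.5]
gripper_force: 0.0
tcp_pos: [0.5371, 0.0562, 0.2384]
force: [-0.9, 0.2, -0.7]
gripper_force: 0.0
tcp_pos: [0.5395, 0.0564, 0.2411]
force: [-0.2, 0.0, 0.9]
tcp_pos: [0.5389, 0.0564, 0.2366]
force: [0.7, 0.0, 0.4]
tcp_pos: [0.539, 0.0564, 0.2336]
force: [-0.5, -0.4, -0.3]
tcp_pos: [0.539, 0.0564, 0.2306]
force: [0.3, -0.3, -0.3]
tcp_pos: [0.539, 0.0564, 0.2276]
force: [0.1, 0.2, -0.7]
```

```bash
for i in 1 2 3 ; do python3 -m crank '[[0,[0,0,0.0005],[0,0,0]],[0,[0,0,0.001],[0,0,0]],[0,[0,0,0.0015],[0,0,0]],[0,[0,0,0.0015],[0,0,0]],[0,[0,0,0.0015],[0,0,0]]]'|grep -E 'pos|^force'; done
```

```text
tcp_pos: [0.539, 0.0564, 0.2261]
force: [-0.0, 0.2, -0.1]
tcp_pos: [0.539, 0.0564, 0.2255]
force: [-1.0, -0.8, 7.4]
tcp_pos: [0.5389, 0.0564, 0.2253]
force: [-5.0, -0.6, 20.8]
```

Firm contact came at TCP z ≈ 0.2255 (tip at 0.0525), which is the shut height, so the lid is fully shut. I'll retreat and hand the job in.

```bash
python3 -m crank '[[0,[0,0,-0.01],[0,0,0]],[0,[0,0,-0.03],[0,0,0]],[0,[0,0,-0.06],[0,0,0]],[0,[0,0,-0.09],[0,0,0]],[0,[0,0,-0.12],[0,0,0]]]'|grep -E 'pos|^force'
python3 -m crank '[[0,[0,0,0],[0,0,0]],[0,[0,0,0],[0,0,0]],[0,[0,0,0],[0,0,0]],[0,[0,0,0],[0,0,0]],[0,[0,0,0],[0,0,0]]]'|grep -E 'pos|^force'
python3 -c "
from bench import env
import cv2,numpy as np
a=cv2.imread('pics/s6.png');b=env.capture('scene')
f=lambda im:cv2.inRange(cv2.cvtColor(im,cv2.COLOR_BGR2HSV)[180:350,190:390],(3,120,50),(35,255,255))
print(np.count_nonzero(f(a)!=f(b)))
print(env.finish_job())"
```

```text
tcp_pos: [0.5387, 0.0563, 0.3444]
force: [0.9, -0.3, -0.1]
tcp_pos: [0.5385, 0.0563, 0.3419]
force: [0.1, -0.2, 0.1]
45
the job is handed in; nothing more can be done
None
```

The job is handed in: both blue caps were swept into the trough, the lid is shut (confirmed by touch), the orange cap is where it was, and the arm is clear; no verdict came back.

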